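# Seat the tube carousel in its mixer stand

## Robot

A 6-joint arm with a two-finger parallel gripper is mounted at the origin on the work surface. World frame = base frame: x ahead of the robot, y to its left, z up, the work surface at z = 0. Lengths are in m, angles in rad, forces in N, time in s.
With the tool pointing down it reaches from about 0.3 to 0.875 m from the base axis. Payload 6.4 kg.
Tool frame: the origin (TCP) lies midway between the tips of the shut fingers; the grasp point (between the pads) lies 19 mm behind it; z points along the fingers, y is the line along which they close (so a half turn about z gives the same grasp; the last joint's range is limited). The gripper opens to 85 mm and grips with 20 to 120 N. Pads are 22 mm wide; open, the fingers measure 114 mm over their backs; the gripper's body (76 mm by 85 mm) begins 54 mm behind the grasp point. The pads swing forward as they close: fully open they stand 13 mm farther back than shut.
Start: joints at [-1.421, 0.181, 1.607, -0, 1.354, -0.206], TCP at [0.2, -0.539, 0.231] pointing down, gripper open.
Joint ranges: [-2.99, 2.99], [-0.89, 2.07], [0.3, 2.58], [-1.14, 4.28], [0, 2.63], [-3.12, 3.12]. Speed limits (rad/s): [2.57, 2.57, 3.01, 3.14, 3.14, 3.14].

## Interface

Orientations are given as a unit quaternion [w, x, y, z].
In Python, from bench import sensors, vision, ctrl gives the robot as it stands.
- The arm moves only by the tool carry_out, never from a script. Its argument "deltas" is text: rows parted by semicolons, each of 7 numbers parted by spaces: the shift along the tool's x, y, z in mm, then the turn, a rotation vector about the tool's x, y, z in rad, then the closure, from 0 (fully open) to 1 (shut). In form: tx ty tz ax ay az claw; .... A call has 1 to 12 rows; each row is the pose to reach, as a shift and turn from the pose commanded when the call began, along the tool's axes at that moment; what a row does not reach only later rows make up. A row lasts 1/8 s, in which the tool goes at most 62.5 mm and 10.7 degrees, less where a joint would pass 70% of its speed; a pose out of reach is approached as far as the arm can. A call with a gripper value outside its range is refused whole. The fingers move at their own pace and stop on an object; the grip force is fixed at half the most. Time passes only in rows, so rows that repeat a pose let the fingers close. It gives the time, the measured TCP pose, the force, the opening and the grip force at its end, in the units of the state.
- sensors.get_obs(): the state, without advancing time (a new reading comes with each control period).
- vision.camera(name): name is "side" or "top"; returns the picture (400x640x3 uint8, blue, green, red); there is no depth.
- vision.camera_model(name): a dict with "K" (3x3 intrinsics, pixels), "extrinsics" (4x4, takes a point from world to camera coordinates). Camera axes: x right, y down, z forward; pixel columns grow to the right and rows downward; lengths in m; the calibration is good to about 2 mm. A picture is of the moment at which its call begins. camera_model takes no time and is no camera call.
- ctrl.hand_in(): hands the job in; it is judged then, once.
The state is a dict: "time_s": time; "q": joint angles; "dq": joint speeds; "joint_efforts": joint torques, N m; "eef_pos": TCP position; "eef_rot": TCP orientation; "wrist_force": force on the tool from outside, world axes, zero at the start; "torque": the same for the moment, N m; "opening": opening from 0.0 (shut) to 1.0 (fully open); "grasp_force": force on a finger pad.
Only numpy, scipy, OpenCV 4.12 (cv2) and the standard library are available. Lean on these libraries where they do the work, as an engineer would, in place of code of your own. Each camera call takes 0.05 s, during which the arm holds its last target. There are 200 camera calls.

## Task

Put the tube carousel with the long axle back on the mixer stand: lower its axle into both open slots at once and keep hold of it until both ends rest evenly on the slot bottoms, then let go and move clear. Leave the carousel with the short axle where it lies.

Things in the scene. Friction and masses are not known exactly. Their poses are not given: they have to be found in the camera images.
- rotor: Loose carousel to fit: steel axle 10 mm thick, 200 long; mid-hub 24x24 mm, 40 long along the axle (grip it across its upright sides, from above); two grey plates 64x64x6 mm at 50 mm either side of the middle. Origin: axle middle = hub centre. Own y along the axle, x and z square to the plate edges; ends alike. Starts upright on its plates, own z up, axle level, origin 32 mm up. About 0.3 kg.
- stand: Fixed mixer stand: black box 120x190x36 mm; on it two grey cheeks 70 wide (x), 12 thick, centred at y=-75 and 75, tops 115 mm up. Slot in each at x=0, open at the top: mouth 40 mm wide, narrowing over 18 mm to 16; bottom 81 mm up. Origin: centre of underside, at table height; z up, y from slot to slot. Seated axle: along y, middle at (0,0,86) mm, plates between the cheeks, 16 mm spare each side.
- short_rotor: Loose carousel of another mixer, to be left alone: same hub, plates and axle thickness, but the axle is only 120 mm long (too short for the slots) and the plates are 40 mm either side of the middle. Origin: axle middle, 32 mm up; own y along the axle. The two carousels may swap places.
Not all that is in view belongs to the job. Leave any red look-alike of the rotor alone.

How it is judged:
By the outcome, as a careful person would: the job done as asked, in the order asked, and still so for the second after the job is handed in, with the robot touching nothing.
It also fails if it takes over 40 s, if anything falls off the work surface, if the arm or the gripper's body presses on something with over 40 N, if the wrist force passes 120 N, or if a joint passes its speed limit or range.

## Working session

There is one attempt and no reset: what is moved stays moved. The work goes in short steps, Python scripts to look and compute and a tool call to move; the robot and the scene stay as the last step left them, time stands still between calls to the robot, and variables do not carry over. Pictures are saved under pics/ and viewed, at most 10 in all, crops included, and the job is handed in when it is done.

Besides the shell and the picture viewer there is one more tool, called after "Emit:" as name(argument=value, ...), one argument or row to a line, values as JSON. carry_out: Moves the arm, as the interface text tells. Its arguments: {"type":"object","properties":{"deltas":{"type":"string"}},"required":["deltas"]}

```bash
mkdir -p pics; ls; python3 - <<'E'
from bench import sensors, vision, ctrl
import cv2,numpy as np
np.set_printoptions(precision=4,suppress=True)
for n in("top","side"):
    cv2.imwrite(f"pics/{n}0.png",vision.camera(n)); m=vision.camera_model(n); print(n,m["K"],m["extrinsics"])
print(sensors.get_obs())
E
```

```text
pics
top [[393.3476   0.     317.5884]
 [  0.     393.3476 195.3297]
 [  0.       0.       1.    ]] [[-0.0241 -0.9996 -0.0154  0.0489]
 [-0.9961  0.0253 -0.0844  0.452 ]
 [ 0.0848  0.0133 -0.9963  0.9861]
 [ 0.      0.      0.      1.    ]]
side [[421.8809   0.     332.8868]
 [  0.     421.8809 198.6976]
 [  0.       0.       1.    ]] [[-0.9707 -0.2404 -0.0061  0.4267]
 [-0.1362  0.5705 -0.81    0.0762]
 [ 0.1982 -0.7853 -0.5865  0.8768]
 [ 0.      0.      0.      1.    ]]
{'time_s': 0.1, 'q': array([-1.4213,  0.1815,  1.6079, -0.    ,  1.3538, -0.2063]), 'dq': array([-0.0002, -0.0005, -0.002 ,  0.0006,  0.0004, -0.0001]), 'joint_efforts': array([  0.0002, -44.5875, -35.224 ,  -0.0002,   0.0042,  -0.    ]), 'eef_pos': array([ 0.2002, -0.5385,  0.2305]), 'eef_rot': array([-0.0008,  0.9842,  0.177 ,  0.    ]), 'wrist_force': array([-0.0412, -0.3347,  0.888 ]), 'torque': array([0.0417, 0.007 , 0.0454]), 'grasp_force': 0.0, 'opening': 1.000781538552023}
```

View pics/top0.png

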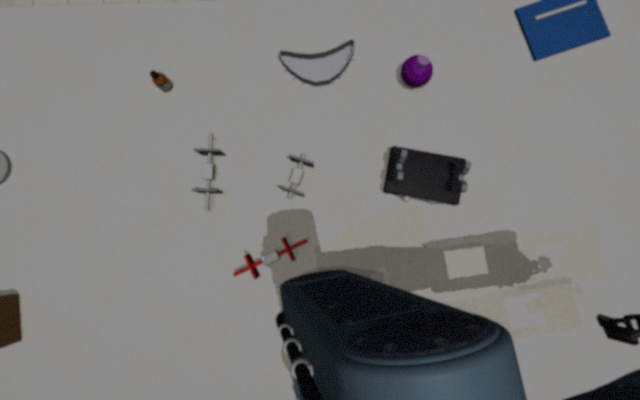

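View pics/side0.png

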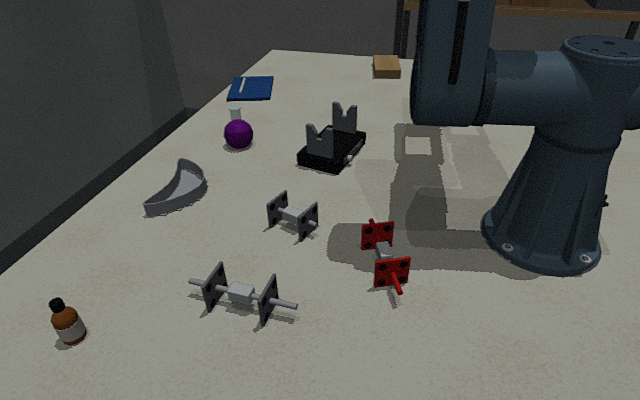

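The long rotor is at top (209,172) / side (242,294). It could be confused with the short one at (297,177) / (292,214) or the red one at (270,258) / (385,255). The stand is at (427,176) / (332,150). I choose the grey one whose axle ends stick out well past the plates, and check it in a close crop.

```bash
python3 - <<'E'
import cv2,numpy as np
t=cv2.imread("pics/top0.png");s=cv2.imread("pics/side0.png")
r=lambda a,f:cv2.resize(a,None,fx=f,fy=f,interpolation=cv2.INTER_CUBIC)
a=r(t[125:220,175:245],5.0); b=r(s[255:330,180:305],3.3)
b2=r(s[95:175,290:375],3.3)
H=np.zeros((600,800,3),np.uint8)
H[:475,:350]=a; H[:b.shape[0],360:360+b.shape[1]]=b; H[260:260+b2.shape[0],360:360+b2.shape[1]]=b2
cv2.imwrite("pics/c1.png",H)
cv2.imwrite("pics/c2.png",r(t[135:215,375:480],7))
E
```

```text
(no output)
```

View pics/c1.png

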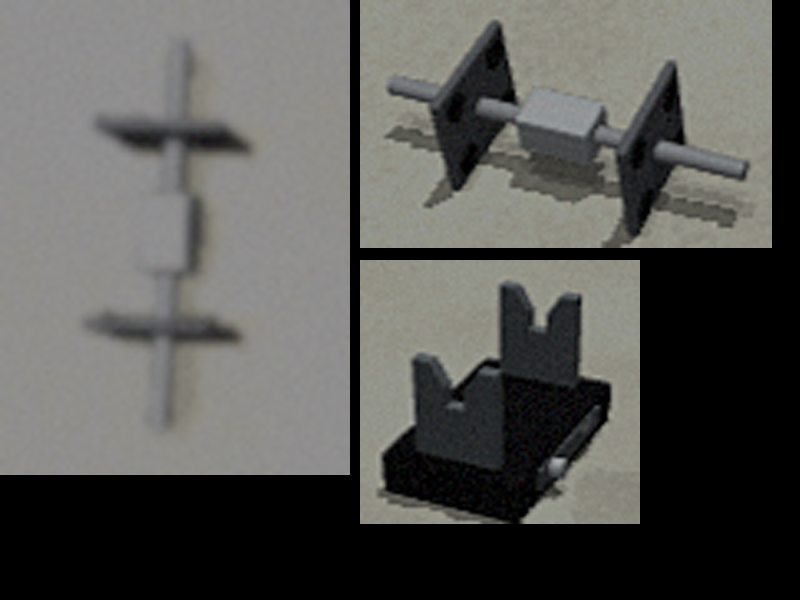

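View pics/c2.png

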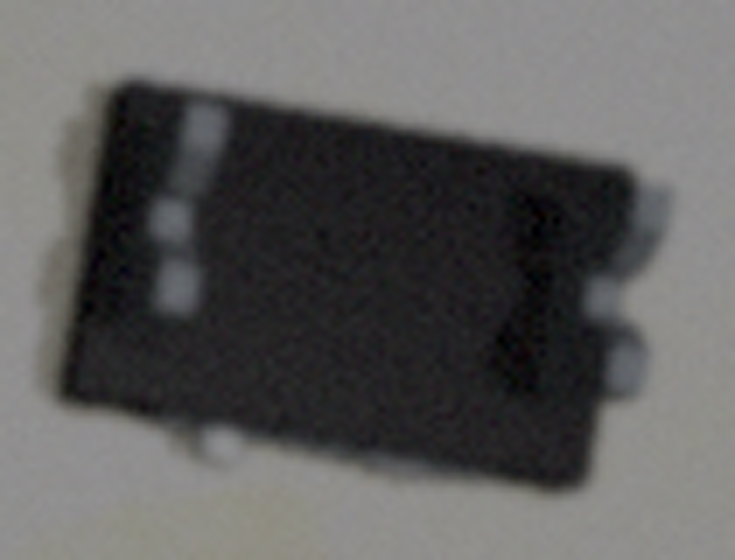

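The crop confirms it: a grey carousel with axle stubs well beyond the plates, tips at about top (211,133) and (206.6,211), side (189,280) and (296.7,306.5). The stand's slot bottoms are at top (399.6,166) and (461,177.4), side (319,139) and (344.5,115.5). Next I triangulate these.

```bash
cat > h.py <<'E'
import numpy as np,cv2
from bench import vision
np.set_printoptions(precision=4,suppress=True)
M={n:vision.camera_model(n) for n in("top","side")}
def P(n): return M[n]["K"]@M[n]["extrinsics"][:3]
def tri(a,b):
    X=cv2.triangulatePoints(P("top"),P("side"),np.float64(a),np.float64(b)).ravel(); return X[:3]/X[3]
def plane(n,p,z):
    E=M[n]["extrinsics"];R,t=E[:3,:3],E[:3,3];c=-R.T@t
    d=R.T@np.linalg.solve(M[n]["K"],[p[0],p[1],1.]); return c+d*(z-c[2])/d[2]
E
python3 - <<'E'
from h import *
T=lambda x,y:((x+.5)/5+174.5,(y+.5)/5+124.5)
S=lambda x,y:((x-360+.5)/3.3+179.5,(y+.5)/3.3+254.5)
S2=lambda x,y:((x-360+.5)/3.3+289.5,(y-260+.5)/3.3+94.5)
T2=lambda x,y:((x+.5)/7+374.5,(y+.5)/7+134.5)
f=tri(T(180,40),S(390,83));n=tri(T(158,430),S(746,170))
h=tri(T(166,232),S(563,106))
print("rotor",f,n,(f+n)/2,np.linalg.norm(f-n),np.arctan2(*(f-n)[[1,0]]),"hubtop",h)
for nm,a,b in(("L",(172,218),(455,405)),("R",(603,297),(540,328))):
    print(nm,tri(T2(*a),S2(*b)),plane("top",T2(*a),.081),plane("side",S2(*b),.081))
print("horns",[plane("side",S2(*p),.115) for p in((416,357),(502,372),(503,285),(579,293))])
print("boxtop corners",[plane("top",T2(*p),z) for p,z in(((125,80),.036),((635,160),.036),((585,490),0.036),((65,400),.0))])
E
```

```text
rotor [0.6219 0.3091 0.0316] [0.4208 0.3201 0.0317] [0.5214 0.3146 0.0316] 0.20135898335610666 -0.05488817758113827 hubtop [0.5201 0.3125 0.044 ]
L [ 0.5155 -0.1611  0.08  ] [ 0.5144 -0.1611  0.081 ] [ 0.5158 -0.1593  0.081 ]
R [ 0.483  -0.3069  0.0814] [ 0.4832 -0.307   0.081 ] [ 0.4831 -0.3078  0.081 ]
horns [array([ 0.5467, -0.1645,  0.115 ]), array([ 0.4778, -0.1551,  0.115 ]), array([ 0.5154, -0.3103,  0.115 ]), array([ 0.4508, -0.3086,  0.115 ])]
boxtop corners [array([ 0.5723, -0.1552,  0.036 ]), array([ 0.538, -0.337,  0.036]), array([ 0.4196, -0.3127,  0.036 ]), array([ 0.4598, -0.1346,  0.    ])]
```

```bash
cat >> h.py <<'E'
from bench import sensors
from scipy.spatial.transform import Rotation as Ro
def go(*targets):
    o=sensors.get_obs();R=Ro.from_quat(np.roll(o["eef_rot"],-1))
    print("t",o["time_s"],"pos",o["eef_pos"],"q",o["q"])
    for *p,a in targets:
        G=Ro.from_matrix(np.array([[np.cos(a),np.sin(a),0],[np.sin(a),-np.cos(a),0],[0,0,-1]]))
        print((R.inv().apply(np.array(p)-o["eef_pos"])*1000).round(1),(R.inv()*G).as_rotvec().round(3))
E
python3 - <<'E'
from h import *
go((.48,-.1,.23,.15),(.521,.3145,.15,-.055))
E
```

```text
t 0.1 pos [ 0.2002 -0.5385  0.2305] q [-1.4213  0.1815  1.6079 -0.      1.3538 -0.2063]
[ 415.  -313.5    1.1] [-0.002 -0.     0.206]
[ 597.8 -687.6   81.7] [-0.002  0.     0.411]
```

Emit:
carry_out(
  deltas="52 -39 0 0 0 0.03 0; 104 -78 0 0 0 0.06 0; 156 -117 0 0 0 0.08 0; 208 -156 0 0 0 0.1 0; 260 -195 0 0 0 0.13 0; 312 -234 0 0 0 0.16 0; 364 -273 0 0 0 0.18 0; 415 -313 0 0 0 0.2 0; 440 -370 10 0 0 0.23 0; 466 -425 20 0 0 0.26 0; 492 -480 30 0 0 0.3 0; 518 -530 40 0 0 0.33 0",
)

```text
time_s: 1.6
eef_pos: [0.4997, 0.1293, 0.1928]
eef_rot: [0.0, 1.0, 0.012, 0.0]
wrist_force: [1.5, -0.5, 0.5]
opening: 0.999
grasp_force: 0.0
```

Emit:
carry_out(
  deltas="0 0 0 0 0 0 0; 0 0 0 0 0 0 0",
)

```text
time_s: 1.85
eef_pos: [0.4996, 0.1272, 0.1929]
eef_rot: [0.0, 1.0, 0.014, -0.0]
wrist_force: [-0.2, -0.6, 0.8]
opening: 0.997
grasp_force: 0.0
```

```bash
python3 - <<'E'
from h import *
go((.521,.3145,.12,-.055),(.521,.3145,.012,-.055))
E
```

```text
t 1.85 pos [0.4996 0.1272 0.1929] q [ 0.019   0.0874  1.7929 -0.0006  1.2621  1.5629]
[  26.5 -186.7   72.8] [0.001 0.001 0.082]
[  26.6 -186.8  180.8] [0.001 0.001 0.082]
```

Emit:
carry_out(
  deltas="8 -55 20 0 0 0.03 0; 16 -110 40 0 0 0.05 0; 24 -160 60 0 0 0.08 0; 26.5 -187 73 0 0 0.082 0; 26.5 -187 95 0 0 0.082 0; 26.5 -187 120 0 0 0.082 0; 26.5 -187 140 0 0 0.082 0; 26.5 -187 155 0 0 0.082 0; 26.5 -187 168 0 0 0.082 0; 26.5 -187 176 0 0 0.082 0; 26.5 -187 181 0 0 0.082 0; 26.5 -187 181 0 0 0.082 0",
)

```text
time_s: 3.35
eef_pos: [0.5216, 0.3149, 0.0122]
eef_rot: [0.0, 1.0, -0.028, -0.0]
wrist_force: [-0.6, 0.3, 0.1]
opening: 1.0
grasp_force: 0.0
```

```bash
python3 - <<'E'
from h import *
im=vision.camera("side");cv2.imwrite("pics/s2.png",cv2.resize(im[150:370,120:400],None,fx=2.7,fy=2.7,interpolation=cv2.INTER_CUBIC))
go((.521,.3145,.012,-.055))
E
```

```text
t 3.4 pos [0.5218 0.315  0.0125] q [ 0.3486  0.5284  1.6407 -0.      0.972   1.9754]
[-0.8  0.5  0.5] [-0.    -0.    -0.001]
```

View pics/s2.png

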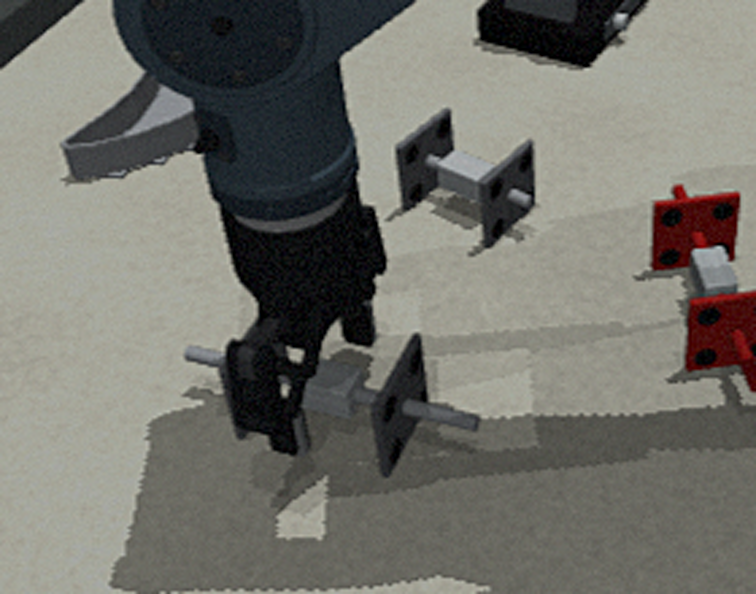

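The fingers straddle the hub, around crop (330,385). The near finger tip at (285,450) looks close to the far plate, so I check it by projection.

```bash
python3 - <<'E'
from h import *
for p in((.521,.3145+.05,.025),(.521,.3145-.05,.025),(.521,.3145,.032)):
    u=P("side")@[*p,1];u=u[:2]/u[2];print((u-[120,150])*2.7)
for z in(.02,.025,.03):print(plane("side",(285/2.7+120,450/2.7+150),z))
E
```

```text
[294.9619 455.082 ]
[360.1124 335.7756]
[327.8387 384.625 ]
[0.5309 0.359  0.02  ]
[0.5284 0.3625 0.025 ]
[0.5259 0.3659 0.03  ]
```

Emit:
carry_out(
  deltas="0 0 0 0 0 0 0.4; 0 0 0 0 0 0 0.6; 0 0 0 0 0 0 0.8; 0 0 0 0 0 0 1; 0 0 0 0 0 0 1; 0 0 0 0 0 0 1; 0 0 0 0 0 0 1; 0 0 0 0 0 0 1",
)

```text
time_s: 4.4
eef_pos: [0.5219, 0.315, 0.0126]
eef_rot: [-0.0, 1.0, -0.028, 0.0]
wrist_force: [-1.2, 0.8, 4.6]
opening: 0.27
grasp_force: 59.7
```

Emit:
carry_out(
  deltas="0 0 -10 0 0 0 1; 0 0 -30 0 0 0 1; 0 0 -60 0 0 0 1; 0 0 -90 0 0 0 1; 0 0 -130 0 0 0 1; 0 0 -170 0 0 0 1; 0 0 -190 0 0 0 1; 0 0 -190 0 0 0 1",
)

```text
time_s: 5.4
eef_pos: [0.5224, 0.3151, 0.2041]
eef_rot: [-0.001, 1.0, -0.028, 0.002]
wrist_force: [-0.1, 0.2, -2.4]
opening: 0.272
grasp_force: 59.0
```

```bash
python3 - <<'E'
from h import *
go((.52,.05,.24,.75),(.499,-.234,.24,1.354))
E
```

```text
t 5.4 pos [0.5224 0.3151 0.2041] q [ 0.3484  0.2794  1.5446 -0.0001  1.3143  1.9754]
[ 12.6 264.7 -36.2] [ 0.    -0.003 -0.806]
[  7.6 549.5 -36.6] [ 0.001 -0.004 -1.41 ]
```

Emit:
carry_out(
  deltas="1 25 0 0 0 -0.08 1; 3 70 0 0 0 -0.2 1; 6 120 0 0 0 -0.34 1; 9 170 0 0 0 -0.48 1; 11 220 0 0 0 -0.62 1; 12 270 0 0 0 -0.76 1; 12 320 0 0 0 -0.9 1; 11 370 0 0 0 -1.04 1; 10 420 0 0 0 -1.17 1; 9 470 0 0 0 -1.28 1; 8 515 0 0 0 -1.37 1; 8 549 0 0 0 -1.41 1",
)

```text
time_s: 6.9
eef_pos: [0.4972, -0.235, 0.1998]
eef_rot: [-0.002, 0.779, 0.627, -0.001]
wrist_force: [0.7, 0.2, -3.0]
opening: 0.272
grasp_force: 59.2
```

Emit:
carry_out(
  deltas="0 0 0 0 0 0 1; 0 0 0 0 0 0 1; 0 0 0 0 0 0 1",
)

```text
time_s: 7.28
eef_pos: [0.4985, -0.2325, 0.2014]
eef_rot: [-0.001, 0.779, 0.627, -0.0]
wrist_force: [-0.3, 0.6, -2.6]
opening: 0.273
grasp_force: 59.3
```

```bash
python3 - <<'E'
from h import *
go((.499,-.234,.15,1.354))
im=vision.camera("side");im2=vision.camera("top")
a=cv2.resize(im[60:190,260:420],None,fx=4.5,fy=4.5,interpolation=cv2.INTER_CUBIC)
cv2.imwrite("pics/s3.png",a)
cv2.imwrite("pics/t3.png",cv2.resize(im2[110:230,350:510],None,fx=4.5,fy=4.5,interpolation=cv2.INTER_CUBIC))
E
```

```text
t 7.275 pos [ 0.4985 -0.2325  0.2014] q [-0.6523  0.1553  1.6991  0.0002  1.2889 -0.4363]
[-1.5  0.9 51.4] [-0.001 -0.001  0.001]
```

View pics/s3.png

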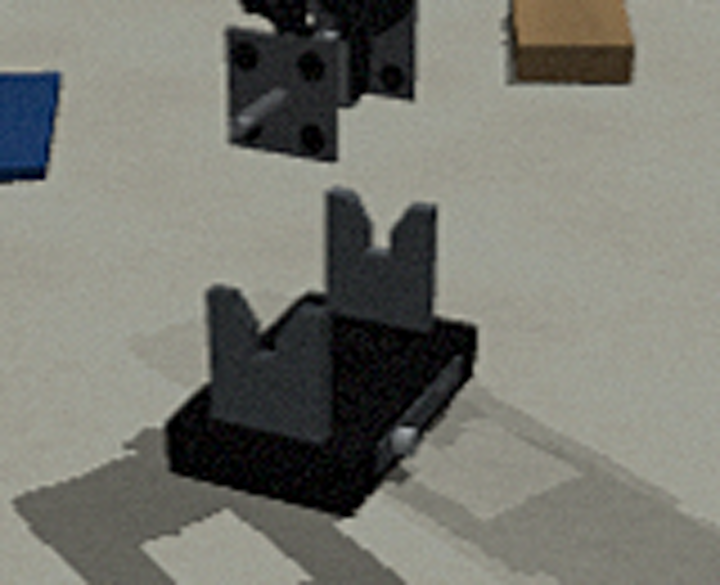

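View pics/t3.png

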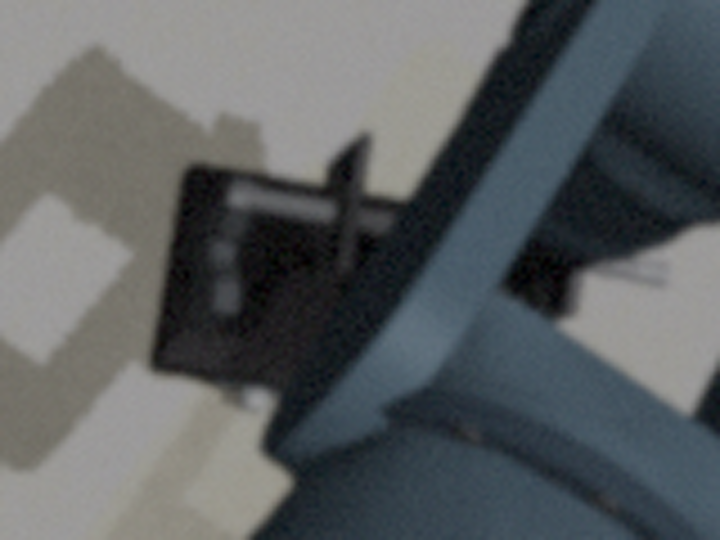

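The rotor hangs level. The near axle tip is at side crop (238,125) and top crop (230,193), with the far end at about top crop (665,270). The slots are clear beneath it. I triangulate the tip against the slot line.

```bash
python3 - <<'E'
from h import *
c=lambda x,y,ox,oy:((x+.5)/4.5+ox-.5,(y+.5)/4.5+oy-.5)
a=tri(c(232,193,350,110),c(236,126,260,60));print("near tip",a)
d=np.array([.032,.146]);d/=np.linalg.norm(d);n=np.array([-d[1],d[0]]);C=np.array([.499,-.234])
for z in (.215,.22,.225):
    b=plane("top",c(665,271,350,110),z);print(b,(b[:2]-C)@n,(b[:2]-C)@d)
print((a[:2]-C)@n,(a[:2]-C)@d)
o=sensors.get_obs()["eef_pos"][:2]-C;print("tcp",o@n,o@d)
E
```

```text
near tip [ 0.5207 -0.1387  0.2207]
[ 0.4796 -0.3355  0.215 ] -0.002781451820969428 -0.10330472850829618
[ 0.4789 -0.3333  0.22  ] -0.0016268153593619232 -0.10127368817080704
[ 0.4782 -0.331   0.225 ] -0.00047217889775441835 -0.09924264783331789
-0.0007513954280065437 0.09772038060637733
tcp 0.00043884253140250945 0.001223872619372136
```

Within about 1 mm laterally, and level (axle z 0.221, so seating comes after about 134 mm of descent). Lower now.

Emit:
carry_out(
  deltas="-0.5 1 15 0 0 0 1; -0.5 1 35 0 0 0 1; -0.5 1 55 0 0 0 1; -0.5 1 75 0 0 0 1; -0.5 1 90 0 0 0 1; -0.5 1 100 0 0 0 1; -0.5 1 108 0 0 0 1; -0.5 1 115 0 0 0 1; -0.5 1 120 0 0 0 1; -0.5 1 124 0 0 0 1; -0.5 1 127 0 0 0 1; -0.5 1 127 0 0 0 1",
)

```text
time_s: 8.88
eef_pos: [0.4995, -0.2344, 0.075]
eef_rot: [-0.0, 0.78, 0.626, -0.0]
wrist_force: [-0.7, 0.4, -3.1]
opening: 0.268
grasp_force: 59.2
```

Emit:
carry_out(
  deltas="0 0 1 0 0 0 1; 0 0 2 0 0 0 1; 0 0 3 0 0 0 1; 0 0 4 0 0 0 1; 0 0 5 0 0 0 1; 0 0 5 0 0 0 1; 0 0 5 0 0 0 1",
)

```text
time_s: 9.75
eef_pos: [0.4996, -0.2344, 0.0701]
eef_rot: [-0.0, 0.78, 0.626, -0.0]
wrist_force: [-2.8, 0.7, -2.9]
opening: 0.272
grasp_force: 59.4
```

Emit:
carry_out(
  deltas="0 0 0.5 0 0 0 1; 0 0 1 0 0 0 1; 0 0 1.5 0 0 0 1; 0 0 2 0 0 0 1; 0 0 2 0 0 0 1; 0 0 2 0 0 0 1",
)

```text
time_s: 10.5
eef_pos: [0.4996, -0.2344, 0.0682]
eef_rot: [-0.0, 0.78, 0.626, -0.0]
wrist_force: [-2.5, -0.1, -1.6]
opening: 0.272
grasp_force: 59.4
```

Emit:
carry_out(
  deltas="0 0 0.5 0 0 0 1; 0 0 1 0 0 0 1; 0 0 1 0 0 0 1; 0 0 1 0 0 0 1",
)

```text
time_s: 11.0
eef_pos: [0.4996, -0.2345, 0.0672]
eef_rot: [-0.0, 0.78, 0.626, -0.0]
wrist_force: [-2.6, 0.1, -1.3]
opening: 0.27
grasp_force: 59.5
```

```bash
python3 - <<'E'
from h import *
print(sensors.get_obs())
im=vision.camera("side")
cv2.imwrite("pics/s4.png",cv2.resize(im[80:190,280:390],None,fx=5.4,fy=5.4,interpolation=cv2.INTER_CUBIC))
E
```

```text
{'time_s': 11.0, 'q': array([-0.6538,  0.3362,  1.7825, -0.    ,  1.023 , -0.4369]), 'dq': array([-0.0016, -0.0018, -0.0002,  0.0015,  0.0018, -0.0016]), 'joint_efforts': array([  0.1098, -47.0386, -30.6424,   0.2872,  -0.6773,   0.1861]), 'eef_pos': array([ 0.4996, -0.2345,  0.0672]), 'eef_rot': array([-0.    ,  0.7795,  0.6264, -0.    ]), 'wrist_force': array([-2.6451,  0.1258, -1.2583]), 'torque': array([0.1546, 0.322 , 0.1436]), 'grasp_force': 59.45079803466797, 'opening': 0.26953672459304007}
```

View pics/s4.png

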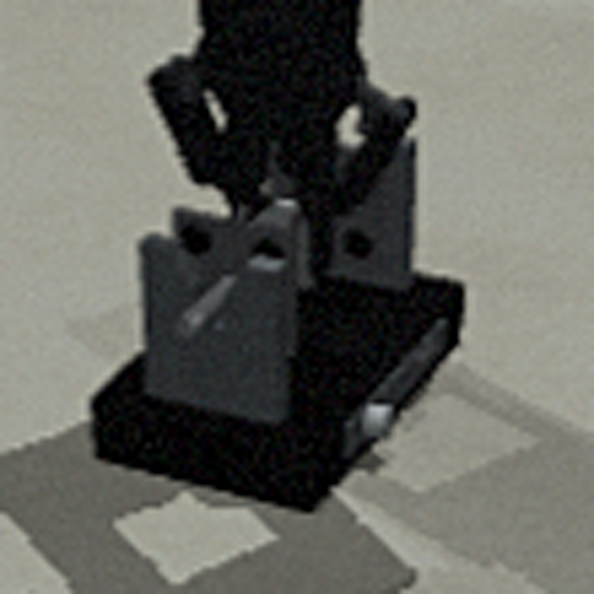

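The axle is in both slots (near tip at (188,322)) and lightly touches the +x wall at the near end. I ease it off by under 1 mm and a slight turn, then continue down.

Emit:
carry_out(
  deltas="0 -0.4 0 0 0 -0.005 1; 0 -0.8 0 0 0 -0.01 1; 0 -0.8 0 0 0 -0.01 1; 0 -0.8 0 0 0 -0.01 1",
)

```text
time_s: 11.55
eef_pos: [0.499, -0.2344, 0.0673]
eef_rot: [0.0, 0.776, 0.63, 0.0]
wrist_force: [0.2, 0.4, -3.4]
opening: 0.268
grasp_force: 59.3
```

Emit:
carry_out(
  deltas="0 0 0.5 0 0 0 1; 0 0 1 0 0 0 1; 0 0 1 0 0 0 1; 0 0 1 0 0 0 1",
)

```text
time_s: 12.05
eef_pos: [0.499, -0.2343, 0.0665]
eef_rot: [0.0, 0.776, 0.63, 0.0]
wrist_force: [-1.6, 1.0, 1.9]
opening: 0.272
grasp_force: 59.8
```

```bash
python3 -c "
from h import *
o=sensors.get_obs();print(o['wrist_force'],o['torque'])"
```

```text
[-1.5912  0.9945  1.871 ] [ 0.1659  0.2023 -0.0036]
```

Emit:
carry_out(
  deltas="0 0 0.3 0 0 0 1; 0 0 0.6 0 0 0 1; 0 0 0.6 0 0 0 1; 0 0 0.6 0 0 0 1",
)

```text
time_s: 12.55
eef_pos: [0.499, -0.2344, 0.0664]
eef_rot: [0.0, 0.776, 0.63, -0.0]
wrist_force: [-3.5, 2.8, 7.7]
opening: 0.271
grasp_force: 60.6
```

```bash
python3 -c "
from h import *
o=sensors.get_obs();print(o['wrist_force'],o['torque'],o['eef_pos'])"
```

```text
[-3.4876  2.7863  7.6876] [0.4189 0.5406 0.0296] [ 0.499  -0.2344  0.0664]
```

Contact shows on both ends: z stopped at axle height 0.0857, and the moment is explained by the side force alone. Relieve the push, open, and rise.

Emit:
carry_out(
  deltas="0 0 -0.3 0 0 0 1; 0 0 -0.6 0 0 0 1; 0 0 -0.6 0 0 0 0.7; 0 0 -0.6 0 0 0 0.5; 0 0 -0.6 0 0 0 0.3; 0 0 -0.6 0 0 0 0.1; 0 0 -0.6 0 0 0 0; 0 0 -0.6 0 0 0 0; 0 0 -0.6 0 0 0 0; 0 0 -0.6 0 0 0 0",
)

```text
time_s: 13.8
eef_pos: [0.4989, -0.2343, 0.0663]
eef_rot: [0.0, 0.776, 0.63, 0.0]
wrist_force: [0.0, -0.2, -1.2]
opening: 1.005
grasp_force: 0.0
```

Emit:
carry_out(
  deltas="0 0 -5 0 0 0 0; 0 0 -15 0 0 0 0; 0 0 -30 0 0 0 0; 0 0 -50 0 0 0 0; 0 0 -80 0 0 0 0; 0 0 -110 0 0 0 0; 0 0 -140 0 0 0 0; 0 0 -160 0 0 0 0; 0 0 -160 0 0 0 0",
)

```text
time_s: 14.92
eef_pos: [0.5, -0.2351, 0.2292]
eef_rot: [0.003, 0.776, 0.63, 0.001]
wrist_force: [-0.3, -1.2, -0.2]
opening: 0.997
grasp_force: 0.0
```

```bash
python3 - <<'E'
from h import *
go((.3,-.38,.24,1.35))
E
```

```text
t 14.925 pos [ 0.5    -0.2351  0.2292] q [-0.6544  0.129   1.6704  0.      1.3369 -0.4475]
[-182.9 -165.9  -11.2] [0.005 0.002 0.014]
```

Emit:
carry_out(
  deltas="-30 -27 0 0 0 0 0; -75 -67 0 0 0 0 0; -120 -108 0 0 0 0 0; -160 -145 0 0 0 0 0; -180 -163 0 0 0 0 0; -180 -163 0 0 0 0 0; -180 -163 0 0 0 0 0",
)

```text
time_s: 15.8
eef_pos: [0.3026, -0.3763, 0.2257]
eef_rot: [-0.0, 0.776, 0.63, 0.0]
wrist_force: [0.3, 0.6, 0.4]
opening: 1.002
grasp_force: 0.0
```

```bash
python3 - <<'E'
from h import *
im=vision.camera("side");t=vision.camera("top")
r=lambda a:cv2.resize(a,None,fx=4,fy=4,interpolation=cv2.INTER_CUBIC)
cv2.imwrite("pics/s5.png",np.hstack([r(im[80:190,285:385]),r(t[125:235,375:475])]))
E
```

```text
(no output)
```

View pics/s5.png

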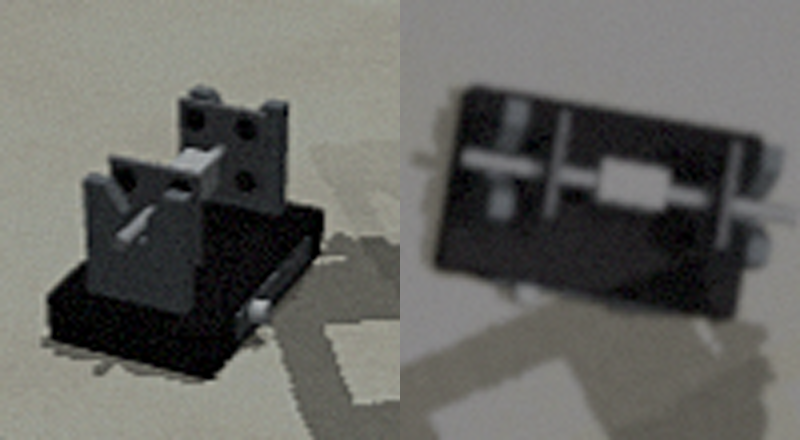

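Both views show the axle in both slots (top crop, left slot (505,160), right slot (755,210)). The plates sit between the cheeks and the gripper is clear.

```bash
python3 -c "
from bench import ctrl
print(ctrl.hand_in())"
```

```text
the job is handed in; nothing more can be done
None
```

The long-axle carousel is on the mixer stand with its axle in both slots, released with the gripper clear; the short and red carousels were never touched, and I handed the job in at about 16 s (no verdict was returned).

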